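# Pick out the sample jar with the loose cap

## Robot

A 6-joint arm with a two-finger parallel gripper is mounted at the origin on the work surface. World frame = base frame: x ahead of the robot, y to its left, z up, the work surface at z = 0. Lengths are in m, angles in rad, forces in N, time in s.
With the tool pointing down it reaches from about 0.35 to 0.975 m from the base axis. Payload 4.9 kg.
Tool frame: the origin (TCP) lies on the front face of the gripper's body, between the roots of the fingers; the fingertips stand 73 mm ahead of it and the grasp point (between the pads) lies 54 mm ahead of it; z points along the fingers, y is the line along which they close (so a half turn about z gives the same grasp; the last joint's range is limited). The gripper opens to 85 mm and grips with 20 to 120 N. Pads are 22 mm wide; open, the fingers measure 114 mm over their backs; the gripper's body (76 mm by 85 mm) begins 54 mm behind the grasp point. The pads swing forward as they close: fully open they stand 13 mm farther back than shut.
Start: joints at [-1.332, 0.053, 1.613, -0, 1.476, -0.119], TCP at [0.219, -0.585, 0.304] pointing down, gripper open.
Joint ranges: [-3.01, 3.01], [-1.01, 2.22], [0.06, 2.58], [-1.02, 4.17], [0.09, 2.62], [-3.14, 3.14]. Speed limits (rad/s): [2.57, 2.57, 3.14, 3.14, 3.14, 3.14].

## Interface

Orientations are given as a rotation vector (axis times angle).
In Python, from station import status, imaging, order gives the robot as it stands.
- The arm moves only by the tool arm_command, never from a script. Its argument "increments" is a list of rows, each an object with "slide": the shift along the tool's x, y, z in m, a list of three; "spin": the turn about the tool's z in degrees; "gripper": the opening, from -1 (shut) to 1 (fully open). In form: [{"slide": [x, y, z], "spin": spin, "gripper": gripper}, ...]. A call has 1 to 8 rows; each row is the pose to reach, as a shift and turn from the pose commanded when the call began, along the tool's axes at that moment; what a row does not reach only later rows make up. A row lasts 1/12 s, in which the tool goes at most 41.7 mm and 7.16 degrees, less where a joint would pass 70% of its speed; a pose out of reach is approached as far as the arm can. A call with a gripper value outside its range is refused whole. The fingers move at their own pace and stop on an object; "newtons" is the grip in N (left out, the last holds). Time passes only in rows, so rows that repeat a pose let the fingers close. It gives the time, the measured TCP pose, the force, the opening and the grip force at its end, in the units of the state.
- status.get_obs(): the state, without advancing time (a new reading comes with each control period).
- imaging.get_image(name): name is "scene" or "top" or "wrist"; returns a dict with "frame" (480x640x3 uint8, red, green, blue), "vfov" (degrees; the focal length in pixels is half the picture's height over the tangent of half this angle, whatever the lens; pixels are square), "cx", "cy" (the principal point, pixels), "view" (4x4, takes a point from world to camera coordinates); the wrist camera has in their place "mount" (4x4, takes a point from camera to tool coordinates, whose origin is the TCP and whose axes are the flange's). Camera axes: x right, y up, looking along -z (the intrinsics and any distortion apply to the point x, -y, -z); pixel columns grow to the right and rows downward; lengths in m; the calibration is good to about 2 mm. The wrist camera is an equidistant fisheye: a pixel r from the principal point sees the ray r / f radians off the axis. A picture is of the moment at which its call begins: read the wrist's pose just before it. There is no depth.
- order.finish_job(): hands the job in; it is judged then, once.
The state is a dict: "t": time; "q": joint angles; "dq": joint speeds; "effort": joint torques, N m; "tool_pos": TCP position; "tool_rot": TCP orientation; "contact_force": force on the tool from outside, world axes, zero at the start; "wrist_torque": the same for the moment, N m; "opening": finger opening in m; "grip_force": force on a finger pad.
Only numpy, scipy, OpenCV 4.12 (cv2) and the standard library are available. Lean on these libraries where they do the work, as an engineer would, in place of code of your own. Each camera call takes 0.05 s, during which the arm holds its last target. There are 200 camera calls.

## Task

Exactly one of the two square white sample jars has a loose screw cap: find out which by gripping a cap from above and test-twisting it about a sixth of a turn while the jar stands on the desk. A loose cap turns by itself, a tight one turns the whole jar with it. Stand the loose-capped jar gently and upright in the frosted clear tray with its cap left turned, the white bar out of line with the label as a flag, and leave the tight one standing upright where it is.

Things in the scene. Friction and masses are not known exactly. Their poses are not given: they have to be found in the camera images.
- jar_a: One of two jars that look alike, standing free on the desk: white body 62 x 62 mm, 72 mm high, green label on its own -x side; neck 42 mm across to 82 mm; orange ribbed round screw cap 50 mm in diameter, from 82 to 110 mm above the underside, with a white bar on top. About 0.27 kg. Origin: centre of the underside, on the cap's axis, z up. Its cap may be the loose or the tight one.
- jar_b: The other jar, same look, size and origin as jar_a; its cap may be the loose or the tight one. The two jars swap places at random. A jar can be lifted by its cap, loose or tight: the cap never comes off. Other objects stand at least 70 mm away from jars and tray, at the edges of the desk.
- cap_a (a joint): Angle of jar_a's cap relative to its jar, rad, counter-clockwise from above positive, 0 when the white bar points to the label; starts within 0.15 of 0. A loose cap turns freely both ways (2.5 rad) with 0.01 N m, too little to turn the jar on the desk, and stays where it is left. With a tight cap this value does not change: the whole jar turns on the desk.
- cap_b (a joint): The same for jar_b's cap.
- tray: Frosted clear plastic open tray with a white rim, fixed to the desk: 220 mm along its own x, 170 mm along its own y, 50 mm high, walls and floor 4 mm thick. Origin: centre of its underside, on the desk.
There are look-alikes about, which are no part of the job. Leave any purple look-alike of the jar_a alone.

How it is judged:
On the way:
1. the loose cap has been test-twisted: turned to at least 0.5 rad either way relative to its jar (only the loose one can), while that jar stands on the desk outside the tray ((((value of joint cap_a above 0.5 rad or value of joint cap_a below -0.5 rad) and height (world z) of jar_a below 0.015 m and angle between jar_a's own z axis and vertical below 0.2 rad and horizontal distance between jar_a and tray above 0.105 m) or ((value of joint cap_b above 0.5 rad or value of joint cap_b below -0.5 rad) and height (world z) of jar_b below 0.015 m and angle between jar_b's own z axis and vertical below 0.2 rad and horizontal distance between jar_b and tray above 0.105 m))), for 0.2 s.
At the end, for the whole second after the job is handed in: the loose-capped jar stands at rest on the tray's floor (within 95 mm of its centre), within 10 degrees of upright, its cap still turned at least 0.4 rad from the label; the tight-capped jar stands upright within 40 mm of where it began, turned or not ((((value of joint cap_a above 0.4 rad or value of joint cap_a below -0.4 rad) and horizontal distance between jar_a and tray below 0.095 m and height (world z) of jar_a below 0.014 m and distance of jar_b from where it was at the start of the episode below 0.04 m) or ((value of joint cap_b above 0.4 rad or value of joint cap_b below -0.4 rad) and horizontal distance between jar_b and tray below 0.095 m and height (world z) of jar_b below 0.014 m and distance of jar_a from where it was at the start of the episode below 0.04 m)) and angle between each of jar_a, jar_b's own z axis and vertical below 0.17 rad and linear speed of each of jar_a, jar_b below 0.02 m/s); the robot touches nothing.
It fails at once if a jar is tipped over (more than 45 degrees) (angle between any of jar_a, jar_b's own z axis and vertical above 0.79 rad).
It fails at once if a jar is dropped into the tray (faster than 0.6 m/s within 60 mm of the desk) instead of being set down ((horizontal distance between jar_a and tray below 0.095 m and height (world z) of jar_a below 0.06 m and linear speed of jar_a above 0.6 m/s) or (horizontal distance between jar_b and tray below 0.095 m and height (world z) of jar_b below 0.06 m and linear speed of jar_b above 0.6 m/s)).
It also fails if it takes over 58 s, if anything falls off the work surface, if the arm or the gripper's body presses on something with over 40 N, if the wrist force passes 120 N, or if a joint passes its speed limit or range.

## Working session

There is one attempt and no reset: what is moved stays moved. The work goes in short steps, Python scripts to look and compute and a tool call to move; the robot and the scene stay as the last step left them, time stands still between calls to the robot, and variables do not carry over. Pictures are saved under pics/ and viewed, at most 10 in all, crops included, and the job is handed in when it is done.

Besides the shell and the picture viewer there is one more tool, called after "Emit:" as a command line: name --argument value ..., lists and objects as JSON in quotes. arm_command: Moves the arm, as the interface text tells. Its arguments: {"type":"object","properties":{"increments":{"type":"array","items":{"type":"object","properties":{"slide":{"type":"array","items":{"type":"number"}},"spin":{"type":"number"},"gripper":{"type":"number"}}}},"newtons":{"type":"number"}},"required":["increments"]}

```bash
mkdir -p pics
cat > h.py <<'E'
import numpy as np, cv2
from station import status, imaging, order
def snap(n,f):
    d=imaging.get_image(n); cv2.imwrite('pics/'+f,d['frame'][:,:,::-1]); np.save('pics/'+f+'.npy',{k:v for k,v in d.items()},allow_pickle=True); return d
def load(f): return np.load('pics/'+f+'.npy',allow_pickle=True).item()
def p2w(d,u,v,z):
    f=240/np.tan(np.radians(d['vfov'])/2); V=np.array(d['view']); R=V[:3,:3]; c=-R.T@V[:3,3]
    r=R.T@np.array([(u-d['cx'])/f,-(v-d['cy'])/f,-1]); return c+r*(z-c[2])/r[2]
E
python3 - <<'E'
from h import *
d=snap('top','top.png'); e=snap('scene','scene.png')
for x in(d,e): print({k:np.round(v,3).tolist() if not isinstance(v,str) else v for k,v in x.items() if k!='frame'})
print(status.get_obs())
E
```

```text
{'vfov': 55.396, 'cx': 322.19, 'cy': 242.429, 'view': [[-0.015, -1.0, -0.009, 0.042], [0.989, -0.016, 0.147, -0.53], [-0.148, -0.006, 0.989, -0.852], [0.0, 0.0, 0.0, 1.0]]}
{'vfov': 46.765, 'cx': 314.932, 'cy': 241.987, 'view': [[-0.774, 0.633, -0.009, 0.363], [-0.546, -0.661, 0.514, 0.288], [0.319, 0.403, 0.858, -1.247], [0.0, 0.0, 0.0, 1.0]]}
{'t': 0.1, 'q': array([-1.33198929e+00,  5.33080346e-02,  1.61415757e+00,  8.78934428e-06,
        1.47598995e+00, -1.19029298e-01]), 'dq': array([-0.00113279, -0.00168835, -0.00309248,  0.00023318,  0.00108384,
       -0.00051875]), 'effort': array([ 1.30664233e-03, -3.94903672e+01, -3.71363461e+01, -4.93066511e-05,
        3.93007620e-03, -1.25719663e-05]), 'tool_pos': array([ 0.21878859, -0.58499868,  0.30277464]), 'tool_rot': array([-3.08961261e+00, -5.58761563e-01,  1.61330459e-04]), 'contact_force': array([-0.73182854, -0.05120459, -0.52771378]), 'wrist_torque': array([-0.07610681,  0.04857601, -0.03357178]), 'grip_force': 0.0, 'opening': 0.08490737841538051}
```

View pics/top.png

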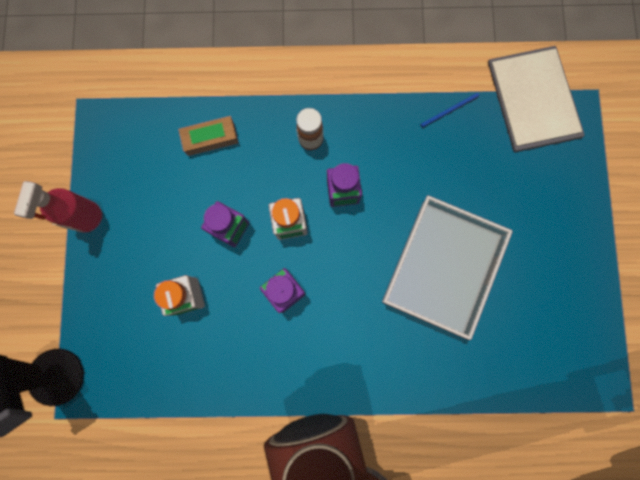

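View pics/scene.png

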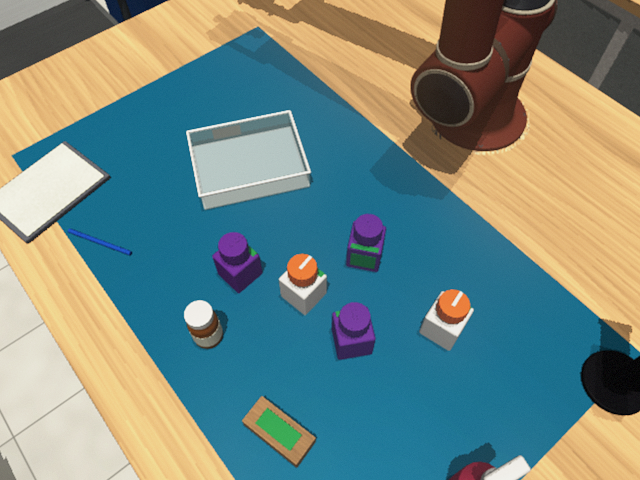

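The candidates in the top view are orange-capped white jars at (286,212) and (170,295), and purple look-alikes at (346,178), (222,218) and (282,290). The two orange ones fit the description. The tray spans roughly (430,198), (511,232), (468,338) and (386,302). I'll confirm in an enlarged crop.

Run:
```python
from h import *
d=load('top.png'); f=d['frame'][:,:,::-1]
a=cv2.resize(f[185:245,255:320],None,fx=6,fy=6,interpolation=2);b=cv2.resize(f[265:325,145:210],None,fx=6,fy=6,interpolation=2)
cv2.imwrite('pics/crop.png',np.hstack([a,b]))
hsv=cv2.cvtColor(f,cv2.COLOR_BGR2HSV)
m=cv2.inRange(hsv,(5,150,120),(14,255,255)); m=cv2.morphologyEx(m,cv2.MORPH_CLOSE,np.ones((7,7)))
for n,(x,y) in {'P':(286,212),'Q':(170,295)}.items():
    M=np.zeros_like(m);M[y-22:y+23,x-22:x+23]=m[y-22:y+23,x-22:x+23]
    c=max(cv2.findContours(M,0,1)[0],key=cv2.contourArea)
    (u,v),r=cv2.minEnclosingCircle(c);print(n,u,v,r,p2w(d,u,v,.11),cv2.minAreaRect(c))
for u,v in[(430,198),(511,232),(468,338),(386,302)]: print(p2w(d,u,v,.05))
for u,v in[(346,178),(222,218),(282,290)]: print('purple',p2w(d,u,v,.11))
```

```text
P 285.3873291015625 212.26055908203125 13.473843574523926 [0.57688735 0.09884137 0.11      ] ((285.5, 212.0), (26.0, 25.0), 90.0)
Q 168.42857360839844 294.28570556640625 14.232134819030762 [0.4321542  0.30647862 0.11      ] ((168.5, 294.5), (27.0, 27.0), 90.0)
[ 0.61361908 -0.17842871  0.05      ]
[ 0.54374611 -0.33083888  0.05      ]
[ 0.3448229  -0.23576204  0.05      ]
[ 0.41370013 -0.08546234  0.05      ]
purple [ 0.63910527 -0.01250988  0.11      ]
purple [0.56822284 0.21384765 0.11      ]
purple [0.43657607 0.10530095 0.11      ]
```

View pics/crop.png

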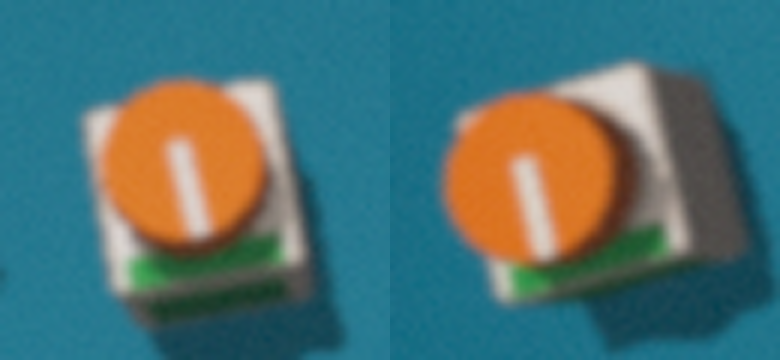

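The crop shows two white jars with orange caps and green labels, and both bars point at the label. Cap centres are about (285.5,212) for P and (168.3,294.5) for Q. P stands at about (0.577, 0.099), Q at (0.432, 0.306) and the tray centre at (0.479, -0.208). I'll go over P first.

```bash
cat >> h.py <<'E'
from scipy.spatial.transform import Rotation as Ro
def goal(*p):
    o=status.get_obs(); R=Ro.from_rotvec(o['tool_rot']); print('t',round(o['t'],2),'pos',o['tool_pos'].round(4),'yaw',np.degrees(np.arctan2(*R.as_matrix()[[1,0],[0,0]])).round(1),'tilt',R.as_matrix()[:,2].round(3),'q',o['q'].round(2),'slide',R.inv().apply(np.array(p)-o['tool_pos']).round(4),'F',o['contact_force'].round(1),'T',o['wrist_torque'].round(2),'op',round(o['opening'],4),'g',round(o['grip_force'],1))
E
python3 -c "
from h import *
goal(.577,.099,.22)"
```

```text
t 0.1 pos [ 0.2188 -0.585   0.3028] yaw 20.5 tilt [-0.     0.002 -1.   ] q [-1.33  0.05  1.61  0.    1.48 -0.12] slide [ 0.5751 -0.5151  0.0839] F [-0.7 -0.1 -0.5] T [-0.08  0.05 -0.03] op 0.0849 g 0.0
```

Emit:
arm_command --increments '[{"slide": [0.575, -0.515, 0.084], "spin": 0, "gripper": 1}, {"slide": [0.575, -0.515, 0.084], "spin": 0, "gripper": 1}, {"slide": [0.575, -0.515, 0.084], "spin": 0, "gripper": 1}, {"slide": [0.575, -0.515, 0.084], "spin": 0, "gripper": 1}, {"slide": [0.575, -0.515, 0.084], "spin": 0, "gripper": 1}, {"slide": [0.575, -0.515, 0.084], "spin": 0, "gripper": 1}, {"slide": [0.575, -0.515, 0.084], "spin": 0, "gripper": 1}, {"slide": [0.575, -0.515, 0.084], "spin": 0, "gripper": 1}]'

```text
t: 0.77
tool_pos: [0.3729, -0.2899, 0.2672]
tool_rot: [-3.091, -0.558, 0.0]
contact_force: [1.1, -0.3, -0.1]
opening: 0.0854
grip_force: 0.0
```

```bash
python3 -c "
from h import *
goal(.577,.099,.22)"
```

```text
t 0.77 pos [ 0.3729 -0.2899  0.2672] yaw 20.5 tilt [-0.  0. -1.] q [-0.82 -0.3   2.    0.    1.45  0.4 ] slide [ 0.3272 -0.2929  0.0473] F [ 1.1 -0.3 -0.1] T [-0.05 -0.01 -0.04] op 0.0854 g 0.0
```

Emit:
arm_command --increments '[{"slide": [0.327, -0.293, 0.047], "spin": 0, "gripper": 1}, {"slide": [0.327, -0.293, 0.047], "spin": 0, "gripper": 1}, {"slide": [0.327, -0.293, 0.047], "spin": 0, "gripper": 1}, {"slide": [0.327, -0.293, 0.047], "spin": 0, "gripper": 1}, {"slide": [0.327, -0.293, 0.047], "spin": 0, "gripper": 1}, {"slide": [0.327, -0.293, 0.047], "spin": 0, "gripper": 1}, {"slide": [0.327, -0.293, 0.047], "spin": 0, "gripper": 1}, {"slide": [0.327, -0.293, 0.047], "spin": 0, "gripper": 1}]'

```text
t: 1.43
tool_pos: [0.5267, 0.004, 0.2318]
tool_rot: [3.091, 0.56, -0.0]
contact_force: [-0.4, -1.0, 0.0]
opening: 0.0857
grip_force: 0.0
```

```bash
python3 -c "
from h import *
goal(.577,.099,.22)"
```

```text
t 1.43 pos [0.5267 0.004  0.2318] yaw 20.5 tilt [-0. -0. -1.] q [-0.13 -0.13  1.91 -0.    1.36  1.08] slide [ 0.0805 -0.0714  0.0118] F [-0.4 -1.   0. ] T [0.03 0.02 0.01] op 0.0857 g 0.0
```

Emit:
arm_command --increments '[{"slide": [0.0805, -0.0715, 0.012], "spin": 0, "gripper": 1}, {"slide": [0.0805, -0.0715, 0.012], "spin": 0, "gripper": 1}, {"slide": [0.0805, -0.0715, 0.012], "spin": 0, "gripper": 1}, {"slide": [0.0805, -0.0715, 0.012], "spin": 0, "gripper": 1}, {"slide": [0.0805, -0.0715, 0.012], "spin": 0, "gripper": 1}]'

```text
t: 1.85
tool_pos: [0.5766, 0.0981, 0.2193]
tool_rot: [3.091, 0.563, -0.003]
contact_force: [-0.9, -0.4, -0.4]
opening: 0.0852
grip_force: 0.0
```

Run:
```python
from h import *
goal(.577,.099,.154)
o=status.get_obs(); d=snap('wrist','w1.png'); print(d['vfov'],d['cx'],d['cy'],np.round(d['mount'],3).tolist())
T=np.eye(4);T[:3,:3]=Ro.from_rotvec(o['tool_rot']).as_matrix();T[:3,3]=o['tool_pos']
p=np.linalg.inv(T@np.array(d['mount']))@[.577,.099,.11,1]
f=240/np.tan(np.radians(d['vfov'])/2); r=np.hypot(p[0],p[1]); th=np.arctan2(r,-p[2]); print('expected px',d['cx']+f*th*p[0]/r,d['cy']-f*th*p[1]/r)
```

```text
t 1.85 pos [0.5766 0.0981 0.2193] yaw 20.6 tilt [-0.002 -0.    -1.   ] q [ 0.04  0.03  1.79 -0.    1.33  1.25] slide [ 0.0008 -0.0007  0.0653] F [-0.9 -0.4 -0.4] T [0.   0.03 0.01] op 0.0852 g 0.0
65.70646984690485 320.45297456949766 234.47767617747527 [[-0.0, 0.949, 0.315, 0.081], [1.0, -0.0, 0.001, 0.001], [0.001, 0.315, -0.949, -0.07], [0.0, 0.0, 0.0, 1.0]]
expected px 318.0916910709535 271.7569468821456
```

View pics/w1.png

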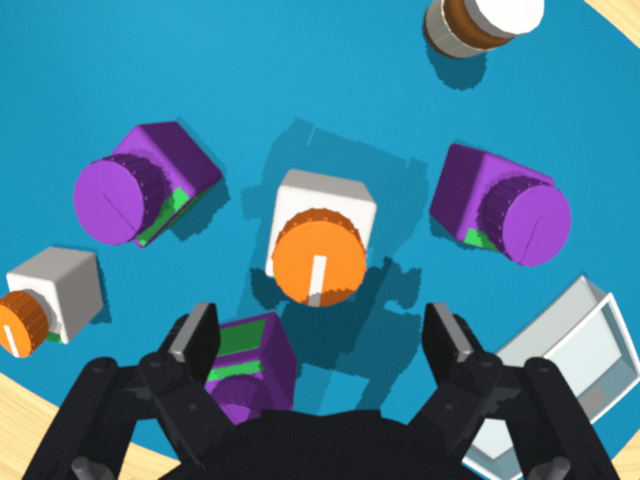

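The wrist view puts the cap top centre at about (320,265) against an expected (318,272), so the cap is about 3 mm further along tool x. The left finger is near the purple jar at (240,390), but its finger clears. I'll descend and grip lightly.

Emit:
arm_command --increments '[{"slide": [0.003, 0, 0.03], "spin": 0, "gripper": 1}, {"slide": [0.003, 0, 0.05], "spin": 0, "gripper": 1}, {"slide": [0.003, 0, 0.065], "spin": 0, "gripper": 1}, {"slide": [0.003, 0, 0.065], "spin": 0, "gripper": 1}, {"slide": [0.003, 0, 0.065], "spin": 0, "gripper": 0}, {"slide": [0.003, 0, 0.065], "spin": 0, "gripper": -1}, {"slide": [0.003, 0, 0.065], "spin": 0, "gripper": -1}, {"slide": [0.003, 0, 0.065], "spin": 0, "gripper": -1}]' --newtons 25

```text
t: 2.57
tool_pos: [0.5805, 0.098, 0.1575]
tool_rot: [-3.091, -0.558, -0.005]
contact_force: [-1.5, 1.5, 3.8]
opening: 0.0491
grip_force: 26.4
```

Emit:
arm_command --increments '[{"slide": [0, 0, 0], "spin": 0, "gripper": -1}, {"slide": [0, 0, 0], "spin": 0, "gripper": -1}, {"slide": [0, 0, 0], "spin": 0, "gripper": -1}, {"slide": [0, 0, 0], "spin": 0, "gripper": -1}]'

```text
t: 2.9
tool_pos: [0.5805, 0.0982, 0.1574]
tool_rot: [3.091, 0.559, 0.004]
contact_force: [-2.1, 1.0, 6.5]
opening: 0.0492
grip_force: 26.7
```

```bash
python3 -c "
from h import *
goal(.577,.099,.154)"
```

```text
t 2.9 pos [0.5805 0.0982 0.1574] yaw 20.5 tilt [ 0.003  0.    -1.   ] q [0.04 0.1  1.82 0.   1.22 1.25] slide [-0.003  -0.002   0.0034] F [-2.1  1.   6.5] T [ 0.12  0.23 -0.09] op 0.0492 g 26.7
```

Emit:
arm_command --increments '[{"slide": [0, 0, -0.001], "spin": -7, "gripper": -1}, {"slide": [0, 0, -0.001], "spin": -14, "gripper": -1}, {"slide": [0, 0, -0.001], "spin": -21, "gripper": -1}, {"slide": [0, 0, -0.001], "spin": -28, "gripper": -1}, {"slide": [0, 0, -0.001], "spin": -35, "gripper": -1}, {"slide": [0, 0, -0.001], "spin": -42, "gripper": -1}, {"slide": [0, 0, -0.001], "spin": -49, "gripper": -1}, {"slide": [0, 0, -0.001], "spin": -56, "gripper": -1}]'

```text
t: 3.57
tool_pos: [0.5807, 0.0971, 0.1574]
tool_rot: [2.458, 1.95, 0.002]
contact_force: [1.4, -1.7, 0.1]
opening: 0.0493
grip_force: 25.6
```

Emit:
arm_command --increments '[{"slide": [0, 0, 0], "spin": -5, "gripper": -1}, {"slide": [0, 0, 0], "spin": -5, "gripper": -1}, {"slide": [0, 0, 0], "spin": -5, "gripper": -1}]'

```text
t: 3.82
tool_pos: [0.5804, 0.0975, 0.1573]
tool_rot: [2.381, 2.046, 0.002]
contact_force: [0.8, -2.1, 2.4]
opening: 0.0488
grip_force: 25.7
```

```bash
python3 -c "
from h import *
goal(.577,.099,.154)
a=snap('top','t2.png')['frame']; b=snap('wrist','w2.png')['frame'];c=snap('scene','s2.png')['frame']
a=cv2.resize(a[165:265,235:335],(400,400),interpolation=2)
c=cv2.resize(c[220:340,250:350],(333,400),interpolation=2)
cv2.imwrite('pics/c2.png',np.hstack([a,c])[:,:,::-1])"
```

```text
t 3.82 pos [0.5804 0.0975 0.1573] yaw 81.4 tilt [ 0.003 -0.001 -1.   ] q [ 0.04  0.1   1.82 -0.    1.22  0.19] slide [ 0.001  -0.0036  0.0033] F [ 0.8 -2.1  2.4] T [-0.52 -0.46 -0.07] op 0.0488 g 25.7
```

View pics/c2.png

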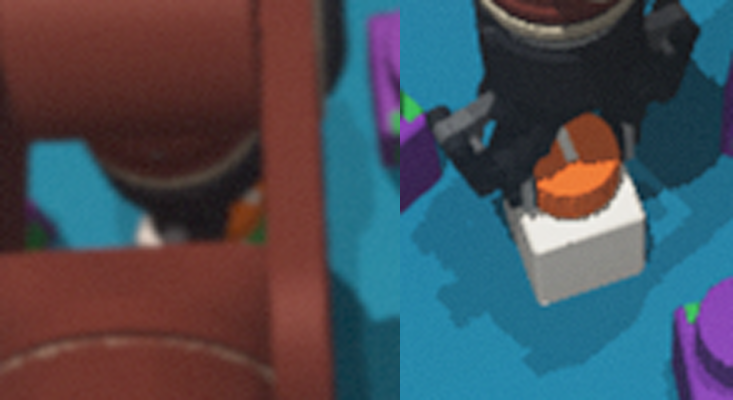

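The scene crop suggests that the jar body has turned: one broad face is now visible, with its lower corner at (545,300). I'll compare it with the earlier crop and the wrist view.

```bash
python3 -c "
from h import *
a=load('scene.png')['frame'];b=load('w2.png')['frame']
a=cv2.resize(a[220:340,250:350],(333,400),interpolation=2)
b=cv2.resize(b[100:400,150:500],(466,400))
cv2.imwrite('pics/c3.png',np.hstack([a,b])[:,:,::-1])"
```

```text
(no output)
```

View pics/c3.png

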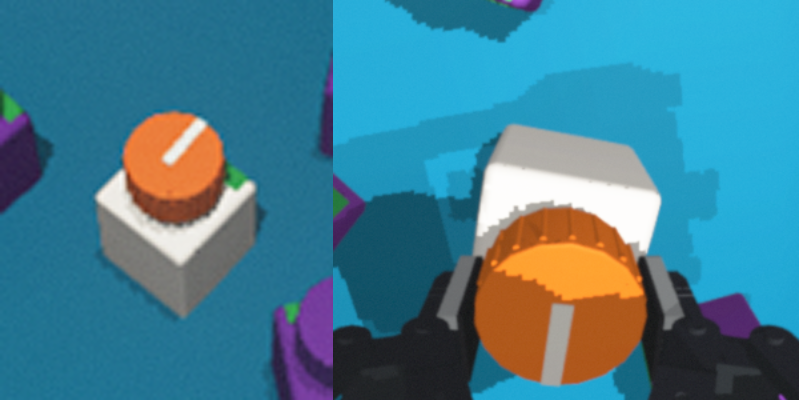

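In the wrist view the body and bar kept the same attitude relative to the gripper as before the twist (bar at crop (560,340), body aligned as in w1). The whole jar turned, so P is tight and Q is the loose one. I'll release and go to Q.

Emit:
arm_command --increments '[{"slide": [0, 0, 0], "spin": 0, "gripper": 1}, {"slide": [0, 0, 0], "spin": 0, "gripper": 1}, {"slide": [0, 0, 0], "spin": 0, "gripper": 1}, {"slide": [0, 0, 0], "spin": 0, "gripper": 1}, {"slide": [0, 0, -0.02], "spin": 0, "gripper": 1}, {"slide": [0, 0, -0.05], "spin": 0, "gripper": 1}, {"slide": [0, 0, -0.09], "spin": 0, "gripper": 1}, {"slide": [0, 0, -0.09], "spin": 0, "gripper": 1}]'

```text
t: 4.63
tool_pos: [0.5829, 0.0984, 0.2552]
tool_rot: [2.374, 2.046, 0.017]
contact_force: [1.5, -0.3, 2.3]
opening: 0.0855
grip_force: 0.0
```

```bash
python3 -c "
from h import *
goal(.433,.306,.225)"
```

```text
t 4.63 pos [0.5829 0.0984 0.2552] yaw 81.5 tilt [ 0.013  0.001 -1.   ] q [0.04 0.   1.75 0.   1.38 0.19] slide [ 0.1831 -0.1793  0.0284] F [ 1.5 -0.3  2.3] T [ 0.01 -0.05  0.01] op 0.0855 g 0.0
```

Emit:
arm_command --increments '[{"slide": [0.183, -0.179, 0.028], "spin": 0, "gripper": 1}, {"slide": [0.183, -0.179, 0.028], "spin": 0, "gripper": 1}, {"slide": [0.183, -0.179, 0.028], "spin": 0, "gripper": 1}, {"slide": [0.183, -0.179, 0.028], "spin": 0, "gripper": 1}, {"slide": [0.183, -0.179, 0.028], "spin": 0, "gripper": 1}, {"slide": [0.183, -0.179, 0.028], "spin": 0, "gripper": 1}, {"slide": [0.183, -0.179, 0.028], "spin": 0, "gripper": 1}, {"slide": [0.183, -0.179, 0.028], "spin": 0, "gripper": 1}]'

```text
t: 5.3
tool_pos: [0.4276, 0.3071, 0.2175]
tool_rot: [-2.375, -2.056, 0.002]
contact_force: [1.2, -0.5, -0.2]
opening: 0.0855
grip_force: 0.0
```

Emit:
arm_command --increments '[{"slide": [0, 0, 0], "spin": 0, "gripper": 1}, {"slide": [0, 0, 0], "spin": 0, "gripper": 1}]'

```text
t: 5.47
tool_pos: [0.4304, 0.3047, 0.2186]
tool_rot: [2.381, 2.049, 0.0]
contact_force: [0.8, -0.1, -0.3]
opening: 0.0853
grip_force: 0.0
```

Run:
```python
from h import *
goal(.433,.306,.157)
o=status.get_obs(); d=snap('wrist','w3.png')
T=np.eye(4);T[:3,:3]=Ro.from_rotvec(o['tool_rot']).as_matrix();T[:3,3]=o['tool_pos']
p=np.linalg.inv(T@np.array(d['mount']))@[.433,.306,.11,1]
f=240/np.tan(np.radians(d['vfov'])/2); r=np.hypot(p[0],p[1]); th=np.arctan2(r,-p[2]); print('expected px',d['cx']+f*th*p[0]/r,d['cy']-f*th*p[1]/r)
```

```text
t 5.47 pos [0.4304 0.3047 0.2186] yaw 81.4 tilt [ 0.001 -0.    -1.   ] q [ 0.47 -0.11  1.92 -0.    1.33  0.62] slide [0.0017 0.0023 0.0616] F [ 0.8 -0.1 -0.3] T [-0.01 -0.04 -0.01] op 0.0853 g 0.0
expected px 323.6916425996399 269.8508250398455
```

View pics/w3.png

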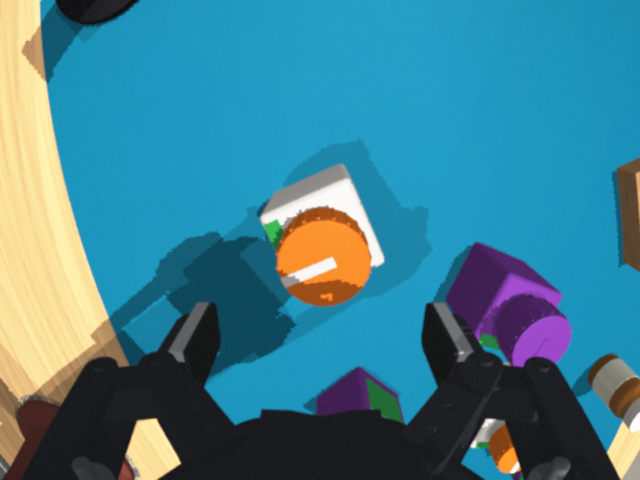

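The loose-cap candidate Q has its cap centre at about (324,263), with the bar pointing left to the label. It is 3 mm further along tool x than computed. I'll descend, grip and twist.

Emit:
arm_command --increments '[{"slide": [0.005, 0.002, 0.03], "spin": 0, "gripper": 1}, {"slide": [0.005, 0.002, 0.05], "spin": 0, "gripper": 1}, {"slide": [0.005, 0.002, 0.062], "spin": 0, "gripper": 1}, {"slide": [0.005, 0.002, 0.062], "spin": 0, "gripper": 1}, {"slide": [0.005, 0.002, 0.062], "spin": 0, "gripper": 0}, {"slide": [0.005, 0.002, 0.062], "spin": 0, "gripper": -1}, {"slide": [0.005, 0.002, 0.062], "spin": 0, "gripper": -1}, {"slide": [0.005, 0.002, 0.062], "spin": 0, "gripper": -1}]' --newtons 25

```text
t: 6.18
tool_pos: [0.4332, 0.3104, 0.1582]
tool_rot: [2.38, 2.05, 0.004]
contact_force: [-1.2, -1.1, 4.3]
opening: 0.0493
grip_force: 26.3
```

Emit:
arm_command --increments '[{"slide": [0, 0, 0], "spin": 0, "gripper": -1}, {"slide": [0, 0, 0], "spin": 0, "gripper": -1}, {"slide": [0, 0, 0], "spin": 0, "gripper": -1}]'

```text
t: 6.43
tool_pos: [0.4331, 0.3104, 0.1582]
tool_rot: [2.379, 2.05, 0.004]
contact_force: [-1.6, -1.4, 6.6]
opening: 0.0495
grip_force: 26.6
```

Emit:
arm_command --increments '[{"slide": [0, 0, 0], "spin": -7, "gripper": -1}, {"slide": [0, 0, 0], "spin": -14, "gripper": -1}, {"slide": [0, 0, 0], "spin": -21, "gripper": -1}, {"slide": [0, 0, 0], "spin": -28, "gripper": -1}, {"slide": [0, 0, 0], "spin": -35, "gripper": -1}, {"slide": [0, 0, 0], "spin": -42, "gripper": -1}, {"slide": [0, 0, 0], "spin": -49, "gripper": -1}, {"slide": [0, 0, 0], "spin": -56, "gripper": -1}]'

```text
t: 7.1
tool_pos: [0.4325, 0.3103, 0.1583]
tool_rot: [1.129, 2.931, 0.0]
contact_force: [-4.8, -2.7, 10.4]
opening: 0.0489
grip_force: 27.0
```

Emit:
arm_command --increments '[{"slide": [0, 0, 0], "spin": -6, "gripper": -1}, {"slide": [0, 0, 0], "spin": -6, "gripper": -1}, {"slide": [0, 0, 0], "spin": -6, "gripper": -1}, {"slide": [0, 0, 0], "spin": -6, "gripper": -1}]'

```text
t: 7.43
tool_pos: [0.4325, 0.3102, 0.1584]
tool_rot: [0.983, 2.983, -0.0]
contact_force: [-4.6, -2.5, 9.4]
opening: 0.0494
grip_force: 27.0
```

```bash
python3 -c "
from h import *
goal(.435,.305,.157)
b=snap('wrist','w4.png')['frame'];c=snap('scene','s4.png')['frame']
b=cv2.resize(b[100:400,150:500],(466,400))
c=cv2.resize(c[250:370,400:500],(333,400),interpolation=2)
cv2.imwrite('pics/c4.png',np.hstack([b,c])[:,:,::-1])"
```

```text
t 7.43 pos [0.4325 0.3102 0.1584] yaw 143.5 tilt [ 0. -0. -1.] q [ 0.48 -0.03  1.95 -0.    1.22 -0.45] slide [-0.0051 -0.0027  0.0014] F [-4.6 -2.5  9.4] T [-0.5   0.79 -0.01] op 0.0494 g 27.0
```

View pics/c4.png

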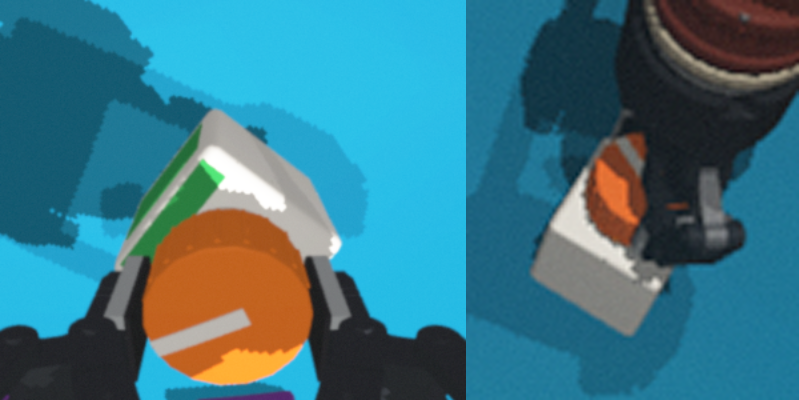

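The bar (crop (245,315) to (155,345)) now points well away from the label at upper left, and the body stayed put. Q's cap is loose, turned about 60°. I'll lift clear of the purple jar and go to the tray.

Emit:
arm_command --increments '[{"slide": [0, 0, 0], "spin": 0, "gripper": -1}, {"slide": [0, 0, -0.01], "spin": 0, "gripper": -1}, {"slide": [0, 0, -0.03], "spin": 0, "gripper": -1}, {"slide": [0, 0, -0.06], "spin": 0, "gripper": -1}, {"slide": [0, 0, -0.09], "spin": 0, "gripper": -1}, {"slide": [0, 0, -0.12], "spin": 0, "gripper": -1}, {"slide": [0, 0, -0.15], "spin": 0, "gripper": -1}, {"slide": [0, 0, -0.15], "spin": 0, "gripper": -1}]' --newtons 40

```text
t: 8.2
tool_pos: [0.4344, 0.3113, 0.3142]
tool_rot: [0.981, 2.975, 0.014]
contact_force: [1.0, 0.5, -1.6]
opening: 0.0488
grip_force: 42.7
```

```bash
python3 -c "
from h import *
goal(.48,-.208,.3)"
```

```text
t 8.2 pos [0.4344 0.3113 0.3142] yaw 143.5 tilt [ 0.011  0.006 -1.   ] q [ 0.48 -0.18  1.82  0.    1.49 -0.45] slide [-0.3454 -0.3905  0.0116] F [ 1.   0.5 -1.6] T [ 0.09 -0.08  0.03] op 0.0488 g 42.7
```

Emit:
arm_command --increments '[{"slide": [-0.01, -0.011, 0], "spin": 0, "gripper": -1}, {"slide": [-0.03, -0.034, 0], "spin": 0, "gripper": -1}, {"slide": [-0.05, -0.057, 0], "spin": 0, "gripper": -1}, {"slide": [-0.07, -0.08, 0], "spin": 0, "gripper": -1}, {"slide": [-0.09, -0.102, 0], "spin": 0, "gripper": -1}, {"slide": [-0.11, -0.125, 0], "spin": 0, "gripper": -1}, {"slide": [-0.13, -0.147, 0], "spin": 0, "gripper": -1}, {"slide": [-0.15, -0.17, 0], "spin": 0, "gripper": -1}]'

```text
t: 8.87
tool_pos: [0.4511, 0.0829, 0.3048]
tool_rot: [-0.983, -2.982, 0.001]
contact_force: [-0.0, 0.2, -3.9]
opening: 0.0487
grip_force: 42.7
```

Emit:
arm_command --increments '[{"slide": [-0.02, -0.023, 0], "spin": 0, "gripper": -1}, {"slide": [-0.045, -0.051, 0], "spin": 0, "gripper": -1}, {"slide": [-0.07, -0.079, 0], "spin": 0, "gripper": -1}, {"slide": [-0.095, -0.107, 0], "spin": 0, "gripper": -1}, {"slide": [-0.12, -0.136, 0], "spin": 0, "gripper": -1}, {"slide": [-0.145, -0.164, 0], "spin": 0, "gripper": -1}, {"slide": [-0.165, -0.187, 0], "spin": 0, "gripper": -1}, {"slide": [-0.18, -0.204, 0], "spin": 0, "gripper": -1}]'

```text
t: 9.53
tool_pos: [0.4744, -0.1893, 0.3047]
tool_rot: [-0.987, -2.981, 0.0]
contact_force: [0.2, -0.6, -2.7]
opening: 0.0487
grip_force: 42.7
```

```bash
python3 -c "
from h import *
goal(.48,-.208,.175)"
```

```text
t 9.53 pos [ 0.4744 -0.1893  0.3047] yaw 143.4 tilt [-0.002  0.    -1.   ] q [-0.53 -0.22  1.87 -0.    1.5  -1.46] slide [-0.0158 -0.0116  0.1297] F [ 0.2 -0.6 -2.7] T [-0.05 -0.02 -0.07] op 0.0487 g 42.7
```

Emit:
arm_command --increments '[{"slide": [-0.016, -0.012, 0], "spin": 0, "gripper": -1}, {"slide": [-0.016, -0.012, 0.015], "spin": 0, "gripper": -1}, {"slide": [-0.016, -0.012, 0.04], "spin": 0, "gripper": -1}, {"slide": [-0.016, -0.012, 0.065], "spin": 0, "gripper": -1}, {"slide": [-0.016, -0.012, 0.09], "spin": 0, "gripper": -1}, {"slide": [-0.016, -0.012, 0.11], "spin": 0, "gripper": -1}, {"slide": [-0.016, -0.012, 0.125], "spin": 0, "gripper": -1}, {"slide": [-0.016, -0.012, 0.128], "spin": 0, "gripper": -1}]'

```text
t: 10.2
tool_pos: [0.4783, -0.2045, 0.1731]
tool_rot: [-0.981, -2.976, -0.003]
contact_force: [-1.0, 0.3, -3.3]
opening: 0.0487
grip_force: 42.7
```

Emit:
arm_command --increments '[{"slide": [0, 0, 0.002], "spin": 0, "gripper": -1}, {"slide": [0, 0, 0.004], "spin": 0, "gripper": -1}, {"slide": [0, 0, 0.006], "spin": 0, "gripper": -1}, {"slide": [0, 0, 0.008], "spin": 0, "gripper": -1}, {"slide": [0, 0, 0.009], "spin": 0, "gripper": -1}, {"slide": [0, 0, 0.009], "spin": 0, "gripper": -1}]'

```text
t: 10.7
tool_pos: [0.481, -0.2061, 0.1698]
tool_rot: [0.984, 2.983, -0.0]
contact_force: [-0.1, -0.0, -3.4]
opening: 0.0485
grip_force: 42.7
```

```bash
python3 -c "
from h import *
goal(.48,-.208,.163)"
```

```text
t 10.7 pos [ 0.481  -0.2061  0.1698] yaw 143.5 tilt [ 0.001 -0.    -1.   ] q [-0.55 -0.07  1.97  0.    1.24 -1.48] slide [-0.0003 -0.0021  0.0068] F [-0.1 -0.  -3.4] T [ 0.   -0.   -0.01] op 0.0485 g 42.7
```

Emit:
arm_command --increments '[{"slide": [0, 0, 0.002], "spin": 0, "gripper": -1}, {"slide": [0, 0, 0.004], "spin": 0, "gripper": -1}, {"slide": [0, 0, 0.006], "spin": 0, "gripper": -1}, {"slide": [0, 0, 0.008], "spin": 0, "gripper": -1}, {"slide": [0, 0, 0.008], "spin": 0, "gripper": -1}, {"slide": [0, 0, 0.008], "spin": 0, "gripper": -1}]'

```text
t: 11.2
tool_pos: [0.4813, -0.2064, 0.1625]
tool_rot: [0.984, 2.983, -0.001]
contact_force: [-2.0, 0.4, 4.3]
opening: 0.0487
grip_force: 43.3
```

```bash
python3 -c "
from h import *
goal(.48,-.208,.163)"
```

```text
t 11.2 pos [ 0.4813 -0.2064  0.1625] yaw 143.5 tilt [ 0.001 -0.001 -1.   ] q [-0.55 -0.06  1.97 -0.    1.23 -1.48] slide [ 0.0001 -0.002  -0.0005] F [-2.   0.4  4.3] T [ 0.12  0.42 -0.06] op 0.0487 g 43.3
```

The jar is on the tray floor, with a light upward force of 4 N. I'll release and back off.

Emit:
arm_command --increments '[{"slide": [0, 0, 0], "spin": 0, "gripper": 1}, {"slide": [0, 0, 0], "spin": 0, "gripper": 1}, {"slide": [0, 0, 0], "spin": 0, "gripper": 1}, {"slide": [0, 0, 0], "spin": 0, "gripper": 1}, {"slide": [0, 0, -0.02], "spin": 0, "gripper": 1}, {"slide": [0, 0, -0.06], "spin": 0, "gripper": 1}, {"slide": [0, 0, -0.1], "spin": 0, "gripper": 1}, {"slide": [0, 0, -0.12], "spin": 0, "gripper": 1}]'

```text
t: 11.87
tool_pos: [0.4821, -0.2067, 0.2866]
tool_rot: [0.982, 2.977, -0.002]
contact_force: [1.7, -0.9, 1.0]
opening: 0.0855
grip_force: 0.0
```

Emit:
arm_command --increments '[{"slide": [0, 0, 0], "spin": 0, "gripper": 1}, {"slide": [0, 0, 0], "spin": 0, "gripper": 1}, {"slide": [0, 0, 0], "spin": 0, "gripper": 1}]'

```text
t: 12.12
tool_pos: [0.4804, -0.2057, 0.28]
tool_rot: [-0.983, -2.982, -0.001]
contact_force: [0.1, -0.4, -0.5]
opening: 0.0857
grip_force: 0.0
```

```bash
python3 -c "
from h import *
goal(.48,-.208,.163)
b=snap('wrist','w5.png')['frame'];c=snap('scene','s5.png')['frame']
b=cv2.resize(b,(400,300));c=cv2.resize(c[90:350,150:400],(385,400))
b=np.vstack([b,np.zeros((100,400,3),np.uint8)])
cv2.imwrite('pics/c5.png',np.hstack([b,c])[:,:,::-1])"
```

```text
t 12.12 pos [ 0.4804 -0.2057  0.28  ] yaw 143.5 tilt [-0.002  0.001 -1.   ] q [-0.55 -0.18  1.87  0.    1.45 -1.48] slide [-0.0012 -0.002   0.117 ] F [ 0.1 -0.4 -0.5] T [-0.04 -0.04  0.02] op 0.0857 g 0.0
```

View pics/c5.png

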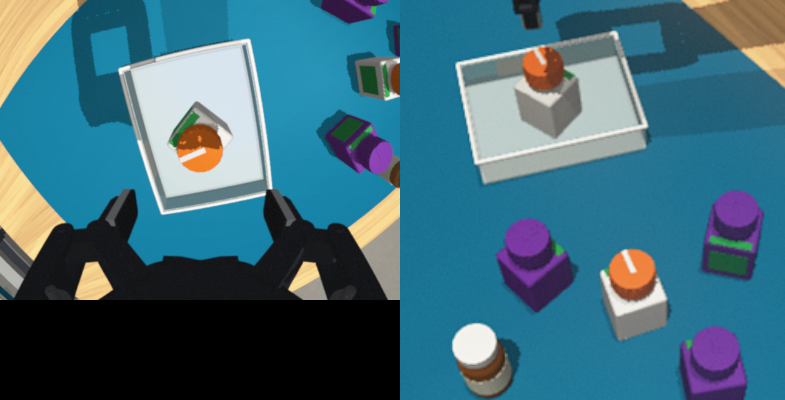

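The loose jar stands upright mid-tray at (200,145), with its bar out of line with the label. The tight jar is upright at its place (635,295), and the gripper is clear. Handing in.

```bash
python3 -c "
from h import *
print(order.finish_job())"
```

```text
the job is handed in; nothing more can be done
None
```

I handed the job in at about 12 s: the loose-capped jar stands upright in the tray with its cap left turned about 60°, and the tight-capped jar stands upright in its place; no verdict came back.

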